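Close the centrifuge safety cup with its bayonet cap

ROBOT

A 6-joint arm with a two-finger parallel gripper is mounted at the origin on a cart in front of the work surface, level with it; the furniture and walls round the work are solid. World frame = base frame: x ahead of the robot, y to its left, z up, the work surface at z = 0. Lengths are in m, angles in rad, forces in N, time in s.
With the tool pointing down it reaches from about 0.3 to 0.825 m from the base axis. Payload 5.4 kg.
Tool frame: the origin (TCP) lies on the centre line of the jaws, within the pads' length; the fingertips stand 11 mm ahead of it and the grasp point (between the pads) lies 8 mm behind it; z points along the fingers, y is the line along which they close (so a half turn about z gives the same grasp; the last joint's range is limited). The gripper opens to 92 mm and grips with 3 to 60 N. Pads are 20 mm wide; open, the fingers measure 128 mm over their backs; the gripper's body (75 mm by 189 mm) begins 69 mm behind the grasp point.
Start: joints at [1.014, 0.158, 1.597, -0, 1.386, -0.21], TCP at [0.195, 0.541, 0.226] pointing down, gripper open.
Joint ranges: [-2.91, 2.91], [-0.94, 2.29], [0.18, 2.7], [-1.29, 4.43], [0.17, 2.64], [-3, 3]. Speed limits (rad/s): [2.57, 2.57, 3.14, 3.14, 3.14, 3.14].

INTERFACE

Orientations are given as a rotation vector (axis times angle).
In Python, from station import env, read_camera, camera_params, recognise gives the robot as it stands.
- The arm moves only by the tool move_arm, never from a script. Its argument "commands" is a list of rows, each a list of 3 entries, a list of its own where there are three numbers: the shift along the tool's x, y, z in cm, then the turn about the tool's z in degrees, then the opening, from 0 (shut) to 1 (fully open). In form: [[[tx, ty, tz], yaw, fingers], ...]. A call has 1 to 5 rows; each row is the pose to reach, as a shift and turn from the pose commanded when the call began, along the tool's axes at that moment; what a row does not reach only later rows make up. A row lasts 1/8 s, in which the tool goes at most 62.5 mm and 10.7 degrees, less where a joint would pass 70% of its speed; a pose out of reach is approached as far as the arm can. A call with a gripper value outside its range is refused whole. The fingers move at their own pace and stop on an object; "force" is the grip in N (left out, the last holds). Time passes only in rows, so rows that repeat a pose let the fingers close. It gives the time, the measured TCP pose, the force, the opening and the grip force at its end, in the units of the state.
- env.read_state(): the state, without advancing time (a new reading comes with each control period).
- read_camera(name): name is "scene" or "top"; returns (picture, depth): 480x640x3 uint8, blue, green, red; 480x640 float32, m along the optical axis (not along the pixel's ray), 0 where there is no reading.
- camera_params(name): a dict with "fov_y" (degrees; the focal length in pixels is half the picture's height over the tangent of half this angle, whatever the lens; pixels are square), "cx", "cy" (the principal point, pixels), "D" ([k1, k2, p1, p2, k3] as OpenCV has them; the pictures are not rectified), "cam_to_world" (4x4, takes a point from camera to world coordinates). Camera axes: x right, y down, z forward; pixel columns grow to the right and rows downward; lengths in m; the calibration is good to about 2 mm. A picture is of the moment at which its call begins. camera_params takes no time and is no camera call.
- env.job_done(): hands the job in; it is judged then, once.
Trained networks look in the newest picture that a camera, given by its name, has taken for a name from the list of things; names that differ only in an ending like _2 or _b are one class to them, and where a whole thing is asked for, a point or a joint stands for the part that bears it (a point fixed in the world has none). Each returns a list of dicts, best first, with "p" (0 to 1); they miss things now and then, are a little off and sometimes report something else, mostly with a low value. They report only what shows in the picture. A call takes as long as a camera call. They do not tell look-alikes from the thing itself.
- recognise(label, camera): "xyz" ([x, y, z] in m, in world coordinates, good to about 4 mm: the middle of the surface that is visible of it).
The state is a dict: "time_s": time; "joints": joint angles; "joint_velocities": joint speeds; "joint_torque": joint torques, N m; "position": TCP position; "tcp_rot": TCP orientation; "force": force on the tool from outside, world axes, zero at the start; "ft_torque": the same for the moment, N m; "gripper_width": finger opening in m; "grip_force": force on a finger pad.
Only numpy, scipy, OpenCV 4.12 (cv2) and the standard library are available. Lean on these libraries where they do the work, as an engineer would, in place of code of your own. Each camera call takes 0.05 s, during which the arm holds its last target. There are 200 camera calls.

TASK

Close the open centrifuge cup that stands in the bench stand: set its loose cap over the glass tube, find the two slots of the cup's mouth with the cap's lugs, push the cap down against the sprung seal and twist it clockwise until it stops and springs up into its lock. Work by feel and gently, never forcing the cap; keep the tube unharmed in the cup and the things round about where they are, then let go.

Things in the scene. Friction and masses are not known exactly. Their poses are not given: they have to be found in the camera images.
- cap: Loose bayonet cap, about 0.12 kg, 80 mm high: clear dome open below, grey brim, flat grey top, upright grip bar. Origin: centre of its lower edge (on the bench at first); z up, x along the bar. Skirt and dome 48 mm outside diameter (lowest 3.5 mm tapered to 44), bore 38 mm, hollow 48 mm high. Brim 70 mm diameter, underside 14.5 mm above the lower edge.
- cap_grip (a point): Point in the cap's grip bar, 68 mm above the cap's origin, axes as the cap's. The bar is 46 mm long (x), 14 mm thick (y), and rises from the flat top of the cap (48 mm diameter, 53 mm above the origin) to 80 mm: grip it across the 14 mm, fingertips no lower than the flat top.
- cap_lug (a point): Middle of one of the cap's two lugs, 26 mm from its axis along +x and 6 mm above its lower edge; the other stands opposite at -x, so both lie in line with the bar, hidden from above by the brim (a small rib on the brim marks each). Lugs: 12 mm wide, 4 mm thick (4 to 8 mm above the lower edge), reaching to radius 29 mm.
- cup_stand: Fixed stand: grey base plate 150 x 96 x 14 mm with four upright steel pins; origin under its centre on the bench, z up, x along the 150 mm. In it stands the aluminium cup, coaxial; it cannot lift or tip but turns stiffly (about 0.1 N m) about its axis, up to 0.25 rad either way, until its two ears meet the pins. The cup's own turn varies and is not reported.
- cup_mouth (a point): Centre of the cup's rim at rim height, 107.5 mm above the bench, axes as the stand's. Rim 72 mm outside, bore 51 mm for the cap's skirt. Two opposite slots through the rim, 15 mm wide, to radius 30 mm, in line with the cup's ears, so along the stand's +x and -x only to within 0.25 rad. With the lugs lying on the rim beside the slots the cap's origin is 4 mm below this point.
- cup_seal (a point): Centre of the sprung rubber seal ring in the mouth, 7 mm under the rim. With the lugs in the slots the skirt lies on it (cap's origin at this point). Pressed down, it pushes back with 1.6 N per mm; the weight of the cap alone sinks it 1 mm. At 6 mm below this point the lugs are clear under the rim and can turn clockwise (from above); at 7.5 mm below it the brim meets the rim hard.
- cup_lock (a point): Where the cap's origin rests once locked: on the axis, 10.5 mm under the rim. The twist meets its stop 45 degrees (0.785 rad) clockwise of the slots; let up there, the cap springs up into pockets under the rim, to this height. Let up halfway it stays 2.5 mm lower, unlocked. The twist may first carry the cup round to its pins (up to 0.5 rad).
- tube: Glass test tube, 17 mm diameter, 110 mm long, standing loose in the bore of the cup's insert, top about 24 mm above the rim; origin at its foot, 22 mm above the bench, z up. The dome closes over it with about 10 mm to spare on every side.
- waste_jar: Bystander: glass jar with steel lid, 58 mm diameter, 80 mm high; origin under its foot.
- reagent_bottle: Bystander: white plastic bottle with screw cap, 67 mm diameter, 126 mm high; origin under its foot.
- dropper_bottle: Bystander: small dropper bottle, 25 mm diameter, 64 mm high; origin under its foot.
- petri_dish: Bystander: covered glass dish, 69 mm diameter, 16 mm high; origin under its foot.
- marker: Bystander: black pen lying on the bench, 127 mm long, 12 mm high; origin under its middle.
Mind the look-alikes: they are no part of the job. What is shaped like the cap but red is not meant.

How it is judged:
By the outcome, as a careful person would: the job done as asked, in the order asked, and still so for the second after the job is handed in, with the robot touching nothing.
It also fails if it takes over 72 s, if anything falls off the work surface, if the arm or the gripper's body presses on something with over 40 N, if the wrist force passes 120 N, or if a joint passes its speed limit or range.

## Working session

There is one attempt and no reset: what is moved stays moved. The work goes in short steps, Python scripts to look and compute and a tool call to move; the robot and the scene stay as the last step left them, time stands still between calls to the robot, and variables do not carry over. Pictures are saved under pics/ and viewed, at most 10 in all, crops included, and the job is handed in when it is done.

Besides the shell and the picture viewer there is one more tool, called in YAML: its name, and indented under it one key for each argument. move_arm: Moves the arm, as the interface text tells. Its arguments: {"type":"object","properties":{"commands":{"type":"array","items":{"type":"array"}},"force":{"type":"number"}},"required":["commands"]}

```bash
mkdir -p pics; ls
cat > h.py <<'E'
import numpy as np, cv2
from station import env, read_camera, camera_params, recognise
def K(n):
    p=camera_params(n); f=240/np.tan(np.radians(p["fov_y"])/2)
    return np.array([[f,0,p["cx"]],[0,f,p["cy"]],[0,0,1]]),np.array(p["D"],float),np.array(p["cam_to_world"])
def cloud(n,d):
    k,D,T=K(n); v,u=np.mgrid[0:480,0:640]
    q=cv2.undistortPoints(np.stack([u,v],-1).reshape(-1,1,2).astype(float),k,D).reshape(480,640,2)
    P=np.dstack([q[...,0]*d,q[...,1]*d,d]); return P@T[:3,:3].T+T[:3,3]
def pix(n,X):
    k,D,T=K(n); R=np.linalg.inv(T)
    return cv2.projectPoints(np.array(X,float).reshape(-1,1,3),cv2.Rodrigues(R[:3,:3])[0],R[:3,3],k,D)[0].reshape(-1,2)
E
python3 - <<'E'
from h import *
s=env.read_state(); print({k:np.round(v,3) for k,v in s.items()})
for n in ("scene","top"):
    im,d=read_camera(n); cv2.imwrite(f"pics/{n}0.png",im); np.save(f"{n}0.npy",d)
    print(n,np.round(K(n)[2],3).tolist(),K(n)[0][0,0])
    for l in ("cap","cup_stand","tube","waste_jar","reagent_bottle","dropper_bottle","petri_dish","marker"):
        for r in recognise(l,n)[:3]: print(l,np.round(r["xyz"],3),round(r["p"],2),pix(n,r["xyz"]).round().tolist())
E
```

```text
pics
{'time_s': np.float64(0.0), 'joints': array([ 1.014,  0.159,  1.598, -0.   ,  1.386, -0.21 ]), 'joint_velocities': array([ 0.001,  0.   ,  0.001, -0.002,  0.002, -0.001]), 'joint_torque': array([ 0.0000e+00, -3.8556e+01, -3.2211e+01,  7.0000e-02,  3.7000e-02,
       -0.0000e+00]), 'position': array([0.195, 0.54 , 0.225]), 'tcp_rot': array([-5.420e-01, -3.094e+00,  3.000e-03]), 'force': array([-0.24 ,  0.669,  0.194]), 'ft_torque': array([ 0.007,  0.015, -0.024]), 'grip_force': np.float64(0.0), 'gripper_width': np.float64(0.092)}
scene [[0.807, -0.297, 0.51, -0.215], [-0.59, -0.442, 0.676, -1.009], [0.025, -0.846, -0.532, 0.876], [0.0, 0.0, 0.0, 1.0]] 588.162499407592
cap [ 0.433 -0.355  0.043] 0.92 [[379.0, 355.0]]
cap [ 0.535 -0.147  0.045] 0.9 [[355.0, 289.0]]
cap [ 0.469 -0.256  0.043] 0.73 [[362.0, 324.0]]
cup_stand [0.539 0.036 0.028] 0.94 [[312.0, 260.0]]
tube [0.552 0.057 0.114] 0.62 [[312.0, 226.0]]
waste_jar [ 0.644 -0.21   0.052] 0.94 [[406.0, 284.0]]
reagent_bottle [0.498 0.335 0.063] 0.74 [[241.0, 207.0]]
dropper_bottle [ 0.646 -0.093  0.029] 0.71 [[375.0, 269.0]]
petri_dish [ 0.555 -0.356  0.019] 0.97 [[420.0, 342.0]]
top [[-0.019, -0.997, 0.075, 0.437], [-1.0, 0.019, -0.001, -0.018], [-0.0, -0.075, -0.997, 1.339], [0.0, 0.0, 0.0, 1.0]] 516.2766885525353
cap [ 0.482 -0.23   0.054] 0.9 [[399.0, 263.0]]
cap [ 0.55  -0.132  0.044] 0.89 [[359.0, 237.0]]
cap [ 0.423 -0.15   0.052] 0.82 [[368.0, 287.0]]
cup_stand [0.552 0.056 0.012] 0.97 [[285.0, 239.0]]
tube [0.558 0.058 0.1  ] 0.39 [[282.0, 233.0]]
waste_jar [ 0.655 -0.19   0.078] 0.76 [[382.0, 193.0]]
reagent_bottle [0.51  0.345 0.099] 0.8 [[163.0, 255.0]]
petri_dish [ 0.562 -0.349  0.013] 0.63 [[442.0, 232.0]]
marker [0.405 0.025 0.01 ] 0.73 [[298.0, 296.0]]
```

View pics/scene0.png

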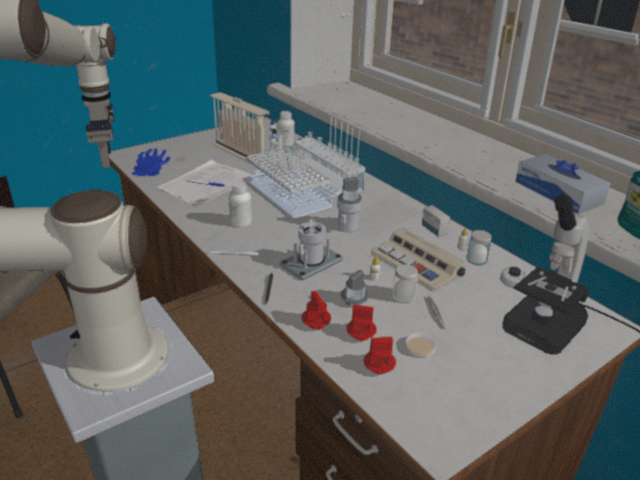

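View pics/top0.png

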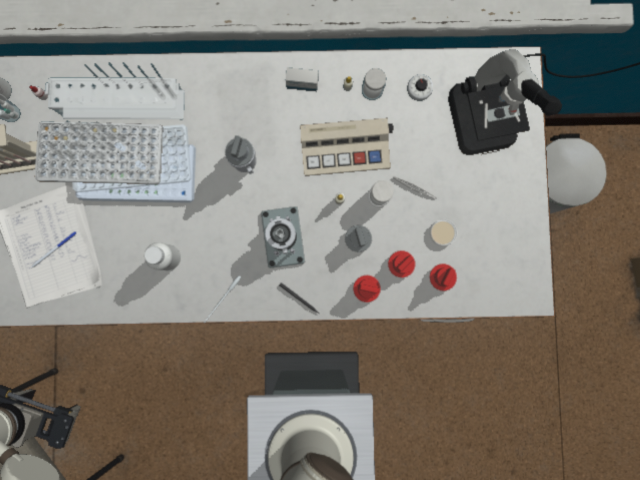

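The scene shows four cap-shaped loose things. Three are red, at scene (317,312), (362,322), (380,354) and top (367,288), (401,263), (443,277). The grey one is at scene (355,289), top (359,238). There is also a closed grey cup at scene (349,203), top (240,152). The loose grey cap at top (359,238) is the one wanted, and the stand is at top (282,236). Next I take a close crop and measure.

Run:
```python
from h import *
im=cv2.imread("pics/top0.png"); d=np.load("top0.npy"); P=cloud("top",d)
a=cv2.resize(im[212:262,258:308],(400,400),interpolation=cv2.INTER_CUBIC); b=cv2.resize(im[212:262,335:385],(400,400),interpolation=cv2.INTER_CUBIC)
cv2.imwrite("pics/crop1.png",np.hstack([a,b]))
def sel(P,x,y,r,z0,z1):
    m=(np.hypot(P[...,0]-x,P[...,1]-y)<r)&(P[...,2]>z0)&(P[...,2]<z1); return P[m]
def circ(Q):
    A=np.c_[2*Q[:,:2],np.ones(len(Q))]; s=np.linalg.lstsq(A,(Q[:,:2]**2).sum(1),rcond=None)[0]; return s[:2],np.sqrt(s[2]+s[0]**2+s[1]**2)
print("bench z",np.median(P[300:315,400:500,2]))
for n in ("top","scene"):
    P=cloud(n,np.load(n+"0.npy"))
    q=sel(P,.553,-.135,.06,.068,.09); print(n,"bar",len(q),q.mean(0).round(4),np.ptp(q,axis=0).round(3),np.median(q[:,2]))
    r=cv2.minAreaRect((q[:,:2]*1000).astype(np.float32)); print(r)
    q=sel(P,.553,-.135,.06,.046,.06); print("flat",len(q),q.mean(0).round(4),np.median(q[:,2]),cv2.minEnclosingCircle((q[:,:2]*1000).astype(np.float32)))
    q=sel(P,.553,-.135,.06,.012,.045); print("brim",len(q),q.mean(0).round(4),np.median(q[:,2]),cv2.minEnclosingCircle((q[:,:2]*1000).astype(np.float32)))
    q=sel(P,.555,.057,.06,.1,.113); print("rim",len(q),np.median(q[:,2]),cv2.minEnclosingCircle((q[:,:2]*1000).astype(np.float32)))
    q=sel(P,.555,.057,.03,.116,.14); print("tube",len(q),q.mean(0).round(4) if len(q) else 0)
    q=sel(P,.555,.057,.12,.006,.02); print("plate",len(q),np.median(q[:,2]),cv2.minAreaRect((q[:,:2]*1000).astype(np.float32)))
```

```text
bench z 0.0011095079709902977
top bar 115 [ 0.5498 -0.1324  0.0794] [0.044 0.023 0.019] 0.07984444211712938
((550.2219848632812, -132.47547912597656), (45.38323211669922, 15.33127212524414), 16.11029052734375)
flat 164 [ 0.5496 -0.1311  0.0539] 0.054020554753335226 ((550.2974853515625, -132.55235290527344), 23.753768920898438)
brim 285 [ 0.5472 -0.1292  0.0217] 0.021062802594713714 ((550.5294189453125, -132.5686798095703), 34.716224670410156)
rim 425 0.1071216181847694 ((559.0682373046875, 61.640316009521484), 36.40167236328125)
tube 21 [0.5592 0.062  0.1301]
plate 1423 0.01430835859146562 ((551.254150390625, 56.36027526855469), (224.5612335205078, 232.0458984375), 45.156097412109375)
scene bar 95 [ 0.5438 -0.1369  0.0743] [0.045 0.025 0.012] 0.07472530329010707
((546.2530517578125, -134.72091674804688), (47.51819610595703, 15.31761360168457), 16.085729598999023)
flat 141 [ 0.5424 -0.1429  0.0513] 0.05043558653273972 ((545.009765625, -136.76271057128906), 25.1310977935791)
brim 360 [ 0.5356 -0.1465  0.0239] 0.019554140937106113 ((544.3203735351562, -135.15518188476562), 36.737552642822266)
rim 212 0.10331316278483799 ((552.7933959960938, 59.63911437988281), 39.40449905395508)
tube 40 [0.5538 0.0596 0.123 ]
plate 763 0.010541216751995264 ((553.9234619140625, 57.582298278808594), (154.46728515625, 98.67414093017578), 4.909296035766602)
```

View pics/crop1.png

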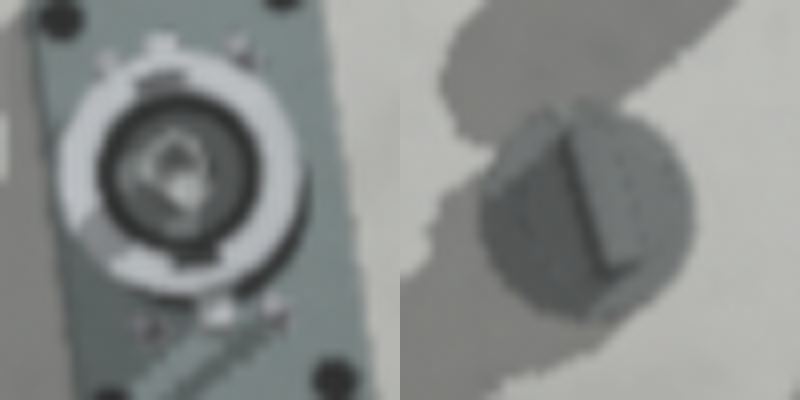

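The left crop shows the open cup. Its slots are at about top px (278,222) and (282,244), and its ears are in line with them, so the slot direction is about 10.5° from world x. The right crop shows the grey, non-red cap with its bar running upper left to lower right (16° from world x). The sizes agree: bar 45×15, brim Ø69, flat Ø47.5 at z 0.054, rim Ø73 at z 0.107. I'll go with this cap.

move_arm:
  commands:
    - [[-56.3,-51.2,2.5],-36,1]
    - [[-56.3,-51.2,2.5],-36,1]
    - [[-56.3,-51.2,2.5],-36,1]
    - [[-56.3,-51.2,2.5],-36,1]
    - [[-56.3,-51.2,2.5],-36,1]
  force: 25

```text
time_s: 1.52
position: [0.335, 0.2778, 0.2164]
tcp_rot: [-0.443, 3.109, 0.0]
force: [1.7, 0.0, 0.2]
gripper_width: 0.0919
grip_force: 0.0
```

```bash
cat > go.py <<'E'
import sys
from h import *
from scipy.spatial.transform import Rotation as R
# go.py x y z yawdeg(tool x in world)
def st():
    s=env.read_state(); M=R.from_rotvec(s["tcp_rot"]).as_matrix(); return s,M
s,M=st(); yaw=np.degrees(np.arctan2(M[1,0],M[0,0]))
print("t",round(float(s["time_s"]),2),"pos",s["position"].round(4),"yaw",round(yaw,2),"tilt",M[:,2].round(4),"F",s["force"].round(2),"T",s["ft_torque"].round(3),"w",s["gripper_width"].round(4),"gf",s["grip_force"].round(1),"j",s["joints"].round(2))
if len(sys.argv)>1:
    x,y,z,w=map(float,sys.argv[1:]); dy=(yaw-w+180)%360-180
    print("shift cm",(M.T@(np.array([x,y,z])-s["position"])*100).round(2),"yaw",round(dy,2))
E
python3 go.py .5504 -.1325 .2 196.1
```

```text
Traceback (most recent call last):
  File "go.py", line 8, in <module>
    print("t",round(float(s["time_s"]),2),"pos",s["position"].round(4),"yaw",round(yaw,2),"tilt",M[:,2].round(4),"F",s["force"].round(2),"T",s["ft_torque"].round(3),"w",s["gripper_width"].round(4),"gf",s["grip_force"].round(1),"j",s["joints"].round(2))
                                                                                                                                                                         ^^^^^^^^^^^^^^^^^^^^^^^^
AttributeError: 'float' object has no attribute 'round'
```

```bash
sed -i 's/s\["gripper_width"\].round(4)/round(float(s["gripper_width"]),4)/; s/s\["grip_force"\].round(1)/round(float(s["grip_force"]),1)/' go.py; python3 go.py .5504 -.1325 .2 196.1
```

```text
t 1.52 pos [0.335  0.2778 0.2164] yaw -163.78 tilt [ 1.1e-03  4.0e-04 -1.0e+00] F [1.67 0.04 0.18] T [ 0.077 -0.021 -0.044] w 0.0919 gf 0.0 j [ 0.41 -0.21  1.98 -0.    1.37 -1.44]
shift cm [ -9.22 -45.42   1.65] yaw 0.12
```

move_arm:
  commands:
    - [[-9.2,-45.4,1.6],0,1]
    - [[-9.2,-45.4,1.6],0,1]
    - [[-9.2,-45.4,1.6],0,1]
    - [[-9.2,-45.4,1.6],0,1]
    - [[-9.2,-45.4,1.6],0,1]

```text
time_s: 2.15
position: [0.4798, 0.0006, 0.2057]
tcp_rot: [-0.44, 3.109, -0.0]
force: [0.5, 1.0, -0.5]
gripper_width: 0.0921
grip_force: 0.0
```

```bash
python3 go.py .5504 -.1325 .066 196.1
```

```text
t 2.15 pos [0.4798 0.0006 0.2057] yaw -163.9 tilt [ 0.0012  0.     -1.    ] F [ 0.54  0.99 -0.54] T [ 0.108 -0.02   0.007] w 0.0921 gf 0.0 j [-0.25 -0.08  1.88  0.    1.34 -2.1 ]
shift cm [ -3.08 -14.74  13.98] yaw 0.0
```

move_arm:
  commands:
    - [[-3.1,-14.7,2],0,0.7]
    - [[-3.1,-14.7,2],0,0.7]
    - [[-3.1,-14.7,2],0,0.7]
    - [[-3.1,-14.7,7],0,0.7]
    - [[-3.1,-14.7,9],0,0.7]

```text
time_s: 2.78
position: [0.5481, -0.1297, 0.1124]
tcp_rot: [0.439, -3.107, -0.004]
force: [-0.5, 1.5, 0.1]
gripper_width: 0.0642
grip_force: 0.0
```

```bash
python3 go.py .5504 -.1325 .066 196.1
python3 - <<'E'
from h import *
im,d=read_camera("scene"); cv2.imwrite("pics/s1.png",cv2.resize(im[200:360,260:480],(770,560),interpolation=cv2.INTER_CUBIC))
E
```

```text
t 2.77 pos [ 0.5481 -0.1297  0.1124] yaw -163.92 tilt [-0.0039  0.002  -1.    ] F [-0.51  1.53  0.12] T [ 0.002  0.057 -0.04 ] w 0.0642 gf 0.0 j [-0.45  0.25  1.73  0.    1.17 -2.3 ]
shift cm [-0.16 -0.34  4.64] yaw -0.02
```

View pics/s1.png

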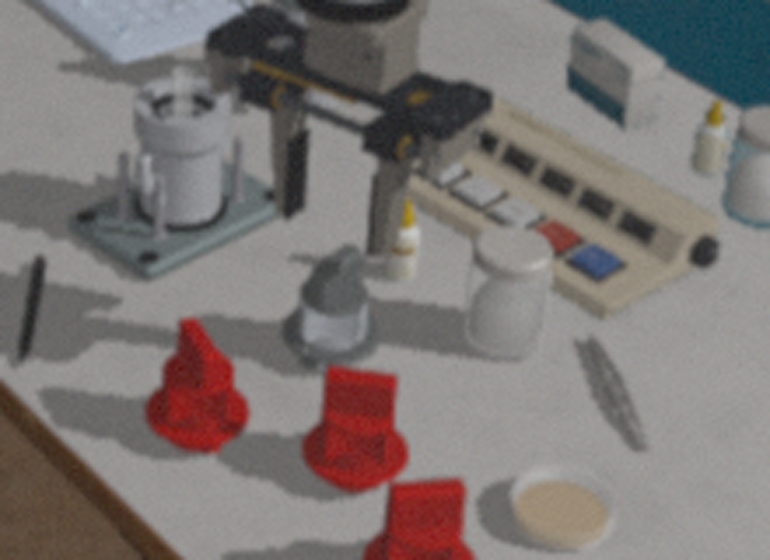

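The picture shows the gripper above the grey cap, with the fingertips at (290,215) and (380,255) straddling its bar at (345,250). The dropper bottle and jar are clear.

move_arm:
  commands:
    - [[0,0,1.5],0,0.5]
    - [[0,0,3],0,0.5]
    - [[0,0,3],0,0.5]
    - [[0,0,3],0,0.5]

```text
time_s: 3.32
position: [0.55, -0.1301, 0.086]
tcp_rot: [-0.441, 3.11, -0.001]
force: [-0.4, 0.4, 0.8]
gripper_width: 0.0459
grip_force: 0.0
```

```bash
python3 go.py .5504 -.1325 .066 196.1
```

```text
t 3.33 pos [ 0.55   -0.1301  0.086 ] yaw -163.86 tilt [ 9.e-04 -5.e-04 -1.e+00] F [-0.36  0.41  0.81] T [0.008 0.036 0.035] w 0.0459 gf 0.0 j [-0.45  0.28  1.75 -0.    1.11 -2.3 ]
shift cm [ 0.03 -0.24  2.  ] yaw 0.04
```

move_arm:
  commands:
    - [[0,-0.2,1],0,0.5]
    - [[0,-0.2,2],0,0.5]
    - [[0,-0.2,2],0,0.5]
    - [[0,-0.2,2],0,0.35]
    - [[0,-0.2,2],0,0.25]

```text
time_s: 3.95
position: [0.5501, -0.1318, 0.0654]
tcp_rot: [0.441, -3.11, -0.0]
force: [-0.5, 1.1, 0.1]
gripper_width: 0.0278
grip_force: 0.0
```

```bash
python3 go.py .5504 -.1325 .066 196.1
```

```text
t 3.95 pos [ 0.5501 -0.1318  0.0654] yaw -163.87 tilt [-2.e-04  1.e-04 -1.e+00] F [-0.47  1.08  0.05] T [0.038 0.011 0.052] w 0.0278 gf 0.0 j [-0.45  0.31  1.75  0.    1.08 -2.3 ]
shift cm [-0.01 -0.08 -0.06] yaw 0.03
```

move_arm:
  commands:
    - [[0,0,0],0,0.1]
    - [[0,0,0],0,0.1]
    - [[0,0,0],0,0.1]
    - [[0,0,0],0,0.1]
    - [[0,0,0],0,0.1]
  force: 35

```text
time_s: 4.58
position: [0.5502, -0.1318, 0.0654]
tcp_rot: [0.441, -3.11, -0.0]
force: [-0.5, -0.3, 0.3]
gripper_width: 0.0142
grip_force: 35.0
```

```bash
python3 go.py .5504 -.1325 .19 196.1
```

```text
t 4.58 pos [ 0.5502 -0.1318  0.0654] yaw -163.87 tilt [-0.  0. -1.] F [-0.49 -0.27  0.27] T [ 0.056  0.006 -0.037] w 0.0142 gf 35.0 j [-0.45  0.31  1.75  0.    1.08 -2.3 ]
shift cm [ -0.    -0.07 -12.46] yaw 0.03
```

move_arm:
  commands:
    - [[0,0,-2],0,0.1]
    - [[0,0,-6],0,0.1]
    - [[0,0,-10],0,0.1]
    - [[0,0,-14],0,0.1]
    - [[0,0,-16],0,0.1]

```text
time_s: 5.2
position: [0.5509, -0.1322, 0.2279]
tcp_rot: [-0.44, 3.108, -0.003]
force: [0.2, 0.2, -2.3]
gripper_width: 0.0139
grip_force: 35.0
```

```bash
python3 - <<'E'
from h import *
P=0
for n in ("top",):
    im,d=read_camera(n); cv2.imwrite("pics/t2.png",im); P=cloud(n,d)
    s=env.read_state(); x,y,z=s["position"]
    m=(np.hypot(P[...,0]-.555,P[...,1]-.06)<.06)&(P[...,2]>.1)&(P[...,2]<.113); q=P[m]
    print("rim",len(q),cv2.minEnclosingCircle((q[:,:2]*1000).astype(np.float32)))
E
python3 go.py .559 .0616 .226 190.5
```

```text
rim 428 ((558.64599609375, 61.901546478271484), 36.14265823364258)
t 5.25 pos [ 0.5519 -0.1326  0.23  ] yaw -163.86 tilt [ 0.0059 -0.0029 -1.    ] F [ 0.89 -0.02  0.4 ] T [-0.012 -0.073  0.002] w 0.014 gf 35.0 j [-0.45  0.13  1.62 -0.    1.39 -2.3 ]
shift cm [-6.08 18.46  0.35] yaw 5.64
```

move_arm:
  commands:
    - [[-1.5,4.5,0],2,0.1]
    - [[-3,9,0],4,0.1]
    - [[-4.6,14,0],5.6,0.1]
    - [[-6.1,18.5,0],5.6,0.1]
    - [[-6.1,18.5,0],5.6,0.1]

```text
time_s: 5.88
position: [0.5566, 0.0657, 0.2242]
tcp_rot: [0.295, -3.126, -0.001]
force: [-0.4, -1.0, -0.8]
gripper_width: 0.0136
grip_force: 35.0
```

```bash
python3 go.py .5588 .0624 .190 190.5;  python3 - <<'E'
from h import *
g=cv2.cvtColor(cv2.imread("pics/top0.png"),cv2.COLOR_BGR2GRAY).astype(np.float32)
g=cv2.resize(g,None,fx=1,fy=1)
a=np.radians(np.arange(0,360,3.))
for c in ((.5588,.0617),):
  tot=0
  for r in (.0265,.028,.0295):
    X=np.c_[c[0]+r*np.cos(a),c[1]+r*np.sin(a),np.full(len(a),.1075)]
    p=pix("top",X).astype(np.float32); v=cv2.remap(g,p[:,:1].copy(),p[:,1:].copy(),cv2.INTER_CUBIC)[:,0]; tot=tot+v/3
  for i in range(len(a)):
    if min(abs((np.degrees(a[i])-10+180)%360-180),abs((np.degrees(a[i])-190+180)%360-180))<40: print(int(np.degrees(a[i])+.5),int(tot[i]),end="; ")
E
```

```text
t 5.88 pos [0.5566 0.0657 0.2242] yaw -169.21 tilt [-1.7e-03  8.0e-04 -1.0e+00] F [-0.43 -1.02 -0.79] T [-0.016  0.051  0.045] w 0.0136 gf 35.0 j [-0.1   0.12  1.64  0.    1.38 -1.86]
shift cm [-0.16 -0.37  3.42] yaw 0.29
0 132; 3 121; 6 117; 9 117; 12 115; 15 114; 18 113; 21 114; 24 115; 27 128; 30 151; 33 171; 36 179; 39 180; 42 181; 45 179; 48 177; 153 156; 156 156; 159 156; 162 158; 165 154; 168 149; 171 133; 174 110; 177 90; 180 78; 183 79; 186 77; 189 75; 192 73; 195 73; 198 76; 201 94; 204 126; 207 152; 210 164; 213 163; 216 162; 219 163; 222 164; 225 164; 228 163; 333 186; 336 186; 339 186; 342 185; 345 184; 348 184; 351 178; 354 166; 357 147;
```

move_arm:
  commands:
    - [[-0.1,-0.2,0],0,0.1]
    - [[-0.1,-0.2,0],0,0.1]
    - [[-0.1,-0.2,0],0,0.1]

```text
time_s: 6.25
position: [0.5588, 0.0599, 0.2253]
tcp_rot: [0.286, -3.128, 0.0]
force: [0.0, 0.5, -1.7]
gripper_width: 0.0136
grip_force: 35.0
```

```bash
python3 go.py .5588 .0625 .172 190.7
```

```text
t 6.25 pos [0.5588 0.0599 0.2253] yaw -169.57 tilt [-2.e-04 -1.e-04 -1.e+00] F [ 0.01  0.48 -1.69] T [ 0.094 -0.009 -0.044] w 0.0136 gf 35.0 j [-0.11  0.13  1.63 -0.    1.38 -1.86]
shift cm [-0.05  0.26  5.33] yaw -0.27
```

move_arm:
  commands:
    - [[-0.05,0.25,0],0,0.1]
    - [[-0.05,0.25,1.2],0,0.1]
    - [[-0.05,0.25,2.4],0,0.1]
    - [[-0.05,0.25,3.6],0,0.1]
    - [[-0.05,0.25,4.4],0,0.1]

```text
time_s: 6.88
position: [0.5582, 0.0636, 0.1799]
tcp_rot: [0.288, -3.127, -0.0]
force: [-0.4, -0.3, -0.4]
gripper_width: 0.0137
grip_force: 35.0
```

```bash
python3 go.py .5588 .0625 .172 190.7
python3 - <<'E'
from h import *
im,d=read_camera("scene"); cv2.imwrite("pics/s3.png",cv2.resize(im[190:290,260:380],(720,600),interpolation=cv2.INTER_CUBIC))
E
```

```text
t 6.88 pos [0.5582 0.0636 0.1799] yaw -169.47 tilt [-1.7e-03  2.0e-04 -1.0e+00] F [-0.37 -0.28 -0.35] T [ 0.009 -0.038  0.013] w 0.0137 gf 35.0 j [-0.1   0.16  1.68 -0.    1.3  -1.86]
shift cm [-0.04 -0.12  0.79] yaw -0.17
```

View pics/s3.png

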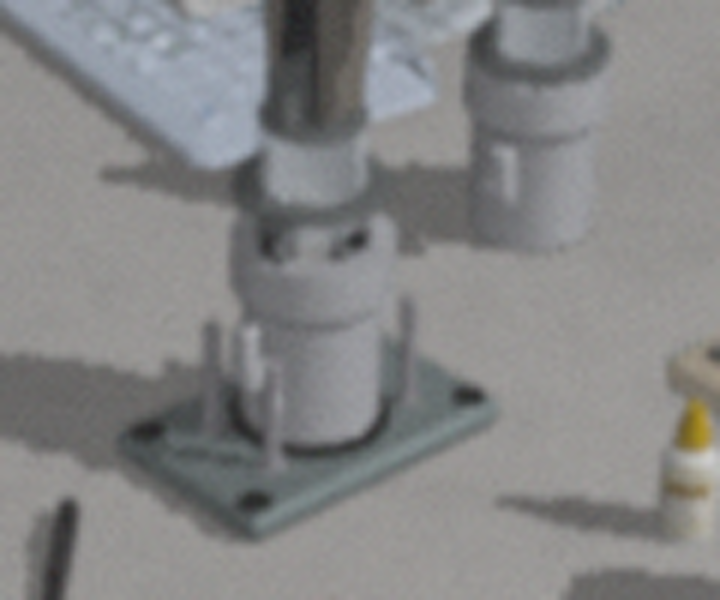

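The cap hangs over the tube, nearly coaxial with the cup: brim centre at (310,190), rim centre at about (314,240). A slot shows at the front. I correct by about 1 mm and go down by feel.

move_arm:
  commands:
    - [[-0.06,-0.1,0.2],-0.2,0.1]
    - [[-0.06,-0.1,0.5],-0.2,0.1]
    - [[-0.06,-0.1,0.7],-0.2,0.1]
    - [[-0.06,-0.1,0.8],-0.2,0.1]
    - [[-0.06,-0.1,0.8],-0.2,0.1]

```text
time_s: 7.55
position: [0.5595, 0.0627, 0.1734]
tcp_rot: [-0.294, 3.128, -0.0]
force: [0.3, -0.0, -1.4]
gripper_width: 0.0135
grip_force: 35.0
```

```bash
python3 go.py .559 .0623 .169 190.7
```

```text
t 7.55 pos [0.5595 0.0627 0.1734] yaw -169.27 tilt [ 0. -0. -1.] F [ 0.32 -0.02 -1.35] T [0.017 0.029 0.027] w 0.0135 gf 35.0 j [-0.1   0.17  1.69 -0.    1.28 -1.86]
shift cm [ 0.06 -0.03  0.44] yaw 0.03
```

Free so far, with the skirt's edge at the rim. I go on down in 1 mm steps.

move_arm:
  commands:
    - [[0,0,0.15],0,0.1]
    - [[0,0,0.3],0,0.1]
    - [[0,0,0.45],0,0.1]
    - [[0,0,0.45],0,0.1]

```text
time_s: 8.05
position: [0.5594, 0.0627, 0.1687]
tcp_rot: [0.294, -3.127, -0.0]
force: [0.5, -0.1, -1.6]
gripper_width: 0.0141
grip_force: 35.0
```

```bash
python3 go.py .559 .0623 .166 190.7
```

```text
t 8.05 pos [0.5594 0.0627 0.1687] yaw -169.27 tilt [-4.e-04  0.e+00 -1.e+00] F [ 0.49 -0.11 -1.57] T [ 0.033 -0.016  0.024] w 0.0141 gf 35.0 j [-0.1   0.18  1.69 -0.    1.27 -1.86]
shift cm [ 0.05 -0.03  0.27] yaw 0.03
```

move_arm:
  commands:
    - [[0,0,0.1],0,0.1]
    - [[0,0,0.2],0,0.1]
    - [[0,0,0.2],0,0.1]
    - [[0,0,0.2],0,0.1]

```text
time_s: 8.55
position: [0.5595, 0.0627, 0.1669]
tcp_rot: [-0.294, 3.128, -0.0]
force: [0.3, -0.3, -1.6]
gripper_width: 0.0138
grip_force: 35.0
```

```bash
python3 go.py .559 .0623 .166 190.7
```

```text
t 8.55 pos [0.5595 0.0627 0.1669] yaw -169.27 tilt [ 0. -0. -1.] F [ 0.35 -0.34 -1.64] T [0.068 0.014 0.036] w 0.0138 gf 35.0 j [-0.1   0.18  1.69 -0.    1.27 -1.86]
shift cm [ 0.06 -0.03  0.09] yaw 0.03
```

No rim contact at this depth, so the lugs are in the slots. Next I press onto the seal, expecting about 1.6 N/mm.

move_arm:
  commands:
    - [[0,0,0.15],0,0.1]
    - [[0,0,0.3],0,0.1]
    - [[0,0,0.4],0,0.1]
    - [[0,0,0.4],0,0.1]
    - [[0,0,0.4],0,0.1]

```text
time_s: 9.18
position: [0.5597, 0.0626, 0.1633]
tcp_rot: [-0.294, 3.127, -0.0]
force: [-1.2, 0.1, 2.7]
gripper_width: 0.0138
grip_force: 35.0
```

```bash
python3 go.py .559 .0623 .16 190.7
```

```text
t 9.18 pos [0.5597 0.0626 0.1633] yaw -169.27 tilt [ 5.e-04 -1.e-04 -1.e+00] F [-1.17  0.05  2.72] T [ 0.063  0.218 -0.026] w 0.0138 gf 35.0 j [-0.1   0.18  1.7  -0.    1.26 -1.86]
shift cm [ 0.08 -0.02  0.33] yaw 0.03
```

move_arm:
  commands:
    - [[0.04,0,0.15],0,0.1]
    - [[0.04,0,0.25],0,0.1]
    - [[0.04,0,0.35],0,0.1]
    - [[0.04,0,0.35],0,0.1]

```text
time_s: 9.68
position: [0.5597, 0.0626, 0.1603]
tcp_rot: [-0.294, 3.126, -0.0]
force: [-0.9, 0.4, 7.4]
gripper_width: 0.0134
grip_force: 35.0
```

```bash
python3 go.py .559 .0623 .1594 190.7
```

```text
t 9.68 pos [0.5597 0.0626 0.1603] yaw -169.27 tilt [ 0.0014 -0.     -1.    ] F [-0.93  0.41  7.44] T [0.131 0.401 0.041] w 0.0134 gf 35.0 j [-0.1   0.18  1.7   0.    1.26 -1.86]
shift cm [ 0.07 -0.02  0.09] yaw 0.03
```

move_arm:
  commands:
    - [[0.05,0,0.06],0,0.1]
    - [[0.08,0,0.12],0,0.1]
    - [[0.08,0,0.12],0,0.1]

```text
time_s: 10.05
position: [0.5595, 0.0626, 0.1597]
tcp_rot: [-0.293, 3.125, -0.0]
force: [0.2, 1.2, 7.4]
gripper_width: 0.0136
grip_force: 35.0
```

```bash
python3 go.py .559 .0623 .1594 190.7
```

```text
t 10.05 pos [0.5595 0.0626 0.1597] yaw -169.27 tilt [ 3.2e-03  2.0e-04 -1.0e+00] F [0.24 1.2  7.45] T [ 0.224  0.232 -0.029] w 0.0136 gf 35.0 j [-0.1   0.18  1.7   0.    1.25 -1.86]
shift cm [ 0.06 -0.02  0.03] yaw 0.03
```

move_arm:
  commands:
    - [[0,0,0.06],0,0.1]
    - [[0,0,0.06],0,0.1]
    - [[0,0,0.06],2,0.1]
    - [[0,0,0.06],4,0.1]
    - [[0,0,0.06],4,0.1]

```text
time_s: 10.68
position: [0.5596, 0.0624, 0.1593]
tcp_rot: [-0.184, 3.133, -0.001]
force: [-0.7, -0.2, 8.5]
gripper_width: 0.0137
grip_force: 35.0
```

```bash
python3 go.py .559 .0623 .1594 190.7
```

```text
t 10.68 pos [0.5596 0.0624 0.1593] yaw -173.28 tilt [ 3.4e-03 -2.0e-04 -1.0e+00] F [-0.69 -0.17  8.48] T [ 0.077  0.251 -0.018] w 0.0137 gf 35.0 j [-0.1   0.18  1.7   0.    1.25 -1.79]
shift cm [ 0.06 -0.   -0.01] yaw -3.98
```

move_arm:
  commands:
    - [[0,0,0.02],2,0.1]
    - [[0,0,0.03],4,0.1]
    - [[0,0,0.03],6,0.1]
    - [[0,0,0.03],8,0.1]
    - [[0,0,0.03],8,0.1]

```text
time_s: 11.3
position: [0.5596, 0.0621, 0.1591]
tcp_rot: [0.035, 3.138, -0.001]
force: [-1.2, -0.5, 10.2]
gripper_width: 0.0139
grip_force: 35.0
```

```bash
python3 go.py .559 .0623 .1594 190.7
```

```text
t 11.3 pos [0.5596 0.0621 0.1591] yaw 178.72 tilt [ 3.4e-03 -8.0e-04 -1.0e+00] F [-1.22 -0.47 10.24] T [-0.06   0.401  0.074] w 0.0139 gf 35.0 j [-0.1   0.18  1.7  -0.    1.25 -1.65]
shift cm [ 0.06  0.02 -0.03] yaw -11.98
```

move_arm:
  commands:
    - [[0.02,0,0],2.5,0.1]
    - [[0.02,0,0],5,0.1]
    - [[0.02,0,0],7.5,0.1]
    - [[0.02,0,0],10,0.1]
    - [[0.02,0,0],10,0.1]

```text
time_s: 11.92
position: [0.5594, 0.0619, 0.1591]
tcp_rot: [0.308, 3.123, -0.001]
force: [-1.3, -1.9, 10.2]
gripper_width: 0.0136
grip_force: 35.0
```

```bash
python3 go.py .559 .0623 .1594 190.7
```

```text
t 11.93 pos [0.5594 0.0619 0.1591] yaw 168.72 tilt [ 0.0034 -0.0012 -1.    ] F [-1.34 -1.88 10.2 ] T [-0.202  0.309  0.072] w 0.0136 gf 35.0 j [-0.1   0.18  1.7  -0.    1.25 -1.48]
shift cm [ 0.05  0.03 -0.03] yaw -21.98
```

move_arm:
  commands:
    - [[0.02,0,0],2.5,0.1]
    - [[0.02,0,0],5,0.1]
    - [[0.02,0,0],7.5,0.1]
    - [[0.02,0,0],10,0.1]
    - [[0.02,0,0],10,0.1]

```text
time_s: 12.55
position: [0.5592, 0.062, 0.1591]
tcp_rot: [0.579, 3.084, -0.001]
force: [-1.1, -1.2, 10.0]
gripper_width: 0.0137
grip_force: 35.0
```

```bash
python3 go.py .559 .0623 .1594 190.7
```

```text
t 12.55 pos [0.5592 0.062  0.1591] yaw 158.72 tilt [ 0.0033 -0.0011 -1.    ] F [-1.13 -1.24 10.03] T [-0.198  0.335  0.053] w 0.0137 gf 35.0 j [-0.1   0.18  1.7  -0.    1.25 -1.3 ]
shift cm [ 0.03  0.02 -0.03] yaw -31.98
```

move_arm:
  commands:
    - [[0.02,0.01,0],2.5,0.1]
    - [[0.02,0.01,0],5,0.1]
    - [[0.02,0.01,0],7.5,0.1]
    - [[0.02,0.01,0],10,0.1]
    - [[0.02,0.01,0],10,0.1]

```text
time_s: 13.18
position: [0.559, 0.0622, 0.1591]
tcp_rot: [0.846, 3.022, -0.0]
force: [-0.8, -1.1, 9.5]
gripper_width: 0.0141
grip_force: 35.0
```

```bash
python3 go.py .559 .0623 .1594 190.7
```

```text
t 13.18 pos [0.559  0.0622 0.1591] yaw 148.72 tilt [ 0.0033 -0.0011 -1.    ] F [-0.76 -1.14  9.53] T [-0.169  0.307  0.059] w 0.0141 gf 35.0 j [-0.1   0.18  1.7  -0.    1.25 -1.13]
shift cm [ 0.01  0.01 -0.03] yaw -41.98
```

move_arm:
  commands:
    - [[0,0,0],2,0.1]
    - [[0,0,0],4,0.1]
    - [[0,0,0],6,0.1]
    - [[0,0,0],6,0.1]

```text
time_s: 13.68
position: [0.5589, 0.0622, 0.159]
tcp_rot: [1.003, 2.974, -0.0]
force: [-1.8, -2.0, 9.9]
gripper_width: 0.0138
grip_force: 35.0
```

```bash
python3 go.py .559 .0623 .1594 190.7
```

```text
t 13.68 pos [0.5589 0.0622 0.159 ] yaw 142.73 tilt [ 0.0029 -0.0011 -1.    ] F [-1.79 -2.    9.9 ] T [-0.233  0.442  0.102] w 0.0138 gf 35.0 j [-0.1   0.18  1.7  -0.    1.25 -1.02]
shift cm [-0.    0.02 -0.04] yaw -47.97
```

move_arm:
  commands:
    - [[0,0,0],2,0.1]
    - [[0,0,0],4,0.1]
    - [[0,0,0],6,0.1]
    - [[0,0,0],6,0.1]

```text
time_s: 14.18
position: [0.5588, 0.0622, 0.159]
tcp_rot: [1.157, 2.918, -0.0]
force: [-1.9, -0.4, 9.5]
gripper_width: 0.0138
grip_force: 35.0
```

```bash
python3 go.py .559 .0623 .1594 190.7
```

```text
t 14.18 pos [0.5588 0.0622 0.159 ] yaw 136.73 tilt [ 0.0026 -0.001  -1.    ] F [-1.9  -0.42  9.48] T [-0.248  0.495  0.103] w 0.0138 gf 35.0 j [-0.1   0.18  1.7  -0.    1.25 -0.92]
shift cm [-0.01  0.02 -0.04] yaw -53.97
```

move_arm:
  commands:
    - [[0,0,0],2,0.1]
    - [[0,0,0],4,0.1]
    - [[0,0,0],6,0.1]
    - [[0,0,0],6,0.1]

```text
time_s: 14.68
position: [0.5586, 0.0622, 0.1589]
tcp_rot: [1.308, 2.854, -0.0]
force: [-2.9, -0.7, 10.1]
gripper_width: 0.0139
grip_force: 35.0
```

```bash
python3 go.py .559 .0623 .1594 190.7
```

```text
t 14.68 pos [0.5586 0.0622 0.1589] yaw 130.74 tilt [ 0.0019 -0.0011 -1.    ] F [-2.88 -0.71 10.13] T [-0.246  0.627  0.07 ] w 0.0139 gf 35.0 j [-0.1   0.18  1.71 -0.    1.25 -0.81]
shift cm [-0.02  0.04 -0.05] yaw -59.96
```

move_arm:
  commands:
    - [[0.04,-0.04,0],0,0.1]
    - [[0.04,-0.04,0],2,0.1]
    - [[0.04,-0.04,0],4,0.1]
    - [[0.04,-0.04,0],4,0.1]

```text
time_s: 15.18
position: [0.5583, 0.0622, 0.1589]
tcp_rot: [1.407, 2.806, 0.0]
force: [-1.9, -1.3, 9.9]
gripper_width: 0.0137
grip_force: 35.0
```

```bash
python3 go.py .559 .0623 .1594 190.7
```

```text
t 15.18 pos [0.5583 0.0622 0.1589] yaw 126.74 tilt [ 0.0026 -0.0012 -1.    ] F [-1.87 -1.29  9.86] T [-0.245  0.44   0.054] w 0.0137 gf 35.0 j [-0.1   0.18  1.71 -0.    1.25 -0.74]
shift cm [-0.04  0.06 -0.05] yaw -63.96
```

move_arm:
  commands:
    - [[0,0,0],1.5,0.1]
    - [[0,0,0],3,0.1]
    - [[0,0,0],3,0.1]
    - [[0,0,0],3,0.1]

```text
time_s: 15.68
position: [0.5577, 0.062, 0.1589]
tcp_rot: [1.479, 2.769, -0.002]
force: [-3.7, -2.4, 10.9]
gripper_width: 0.0138
grip_force: 35.0
```

```bash
python3 go.py .559 .0623 .1594 190.7
```

```text
t 15.68 pos [0.5577 0.062  0.1589] yaw 123.78 tilt [ 0.0011 -0.0017 -1.    ] F [-3.68 -2.36 10.9 ] T [-0.421  0.874  0.28 ] w 0.0138 gf 35.0 j [-0.1   0.18  1.71 -0.    1.25 -0.69]
shift cm [-0.05  0.12 -0.05] yaw -66.92
```

The torque has risen to 0.28 N m at 67° total, which agrees with the expected stop: 45° plus about 20° of cup travel to the pins. Next I let up gently at the stop.

move_arm:
  commands:
    - [[0,0,-0.1],0,0.1]
    - [[0,0,-0.2],0,0.1]
    - [[0,0,-0.3],0,0.1]
    - [[0,0,-0.35],0,0.1]
    - [[0,0,-0.35],0,0.1]

```text
time_s: 16.3
position: [0.5573, 0.0623, 0.1607]
tcp_rot: [1.481, 2.77, -0.001]
force: [-0.2, -3.7, 1.0]
gripper_width: 0.0136
grip_force: 35.0
```

```bash
python3 go.py .559 .0623 .1624 123.78
```

```text
t 16.3 pos [0.5573 0.0623 0.1607] yaw 123.73 tilt [ 2.e-04 -9.e-04 -1.e+00] F [-0.21 -3.69  1.04] T [-0.958 -0.027  0.2  ] w 0.0136 gf 35.0 j [-0.1   0.18  1.71 -0.    1.26 -0.69]
shift cm [-0.09  0.14 -0.17] yaw -0.05
```

move_arm:
  commands:
    - [[-0.03,-0.02,0],0,0.1]
    - [[-0.03,-0.02,-0.1],0,0.1]
    - [[-0.03,-0.02,-0.15],0,0.1]
    - [[-0.03,-0.02,-0.15],0,0.1]

```text
time_s: 16.8
position: [0.5572, 0.0623, 0.1621]
tcp_rot: [1.481, 2.77, -0.0]
force: [1.4, -3.8, -1.0]
gripper_width: 0.0138
grip_force: 35.0
```

```bash
python3 go.py .559 .0623 .1624 123.78
```

```text
t 16.8 pos [0.5572 0.0623 0.1621] yaw 123.73 tilt [-1.e-04 -2.e-04 -1.e+00] F [ 1.36 -3.75 -1.03] T [-0.924 -0.235  0.228] w 0.0138 gf 35.0 j [-0.1   0.18  1.7  -0.    1.26 -0.69]
shift cm [-0.1   0.15 -0.03] yaw -0.05
```

move_arm:
  commands:
    - [[0,0,-0.05],0,0.1]
    - [[0,0,-0.1],0,0.1]
    - [[0,0,-0.1],0,0.1]

```text
time_s: 17.18
position: [0.5571, 0.0623, 0.1625]
tcp_rot: [-1.481, -2.77, 0.0]
force: [2.5, -4.7, -5.5]
gripper_width: 0.0134
grip_force: 35.0
```

```bash
python3 go.py .559 .0623 .1624 123.78
```

```text
t 17.18 pos [0.5571 0.0623 0.1625] yaw 123.72 tilt [-4.e-04 -1.e-04 -1.e+00] F [ 2.45 -4.73 -5.5 ] T [-0.946 -0.633  0.205] w 0.0134 gf 35.0 j [-0.1   0.18  1.7  -0.    1.26 -0.69]
shift cm [-0.1   0.16  0.01] yaw -0.06
```

The cap is held at TCP 0.1625, which puts its origin at 0.097, the lock height. It resists further lift, so it's locked. I relax the pull, then let go.

move_arm:
  commands:
    - [[0,0,0.1],0,0.1]
    - [[0,0,0.1],0,0.1]
    - [[0,0,0.1],0,0.2]
    - [[0,0,0.1],0,0.35]
    - [[0,0,0.1],0,0.45]
  force: 10

```text
time_s: 17.8
position: [0.5571, 0.0628, 0.1622]
tcp_rot: [-1.481, -2.77, -0.001]
force: [-0.2, 0.2, -0.5]
gripper_width: 0.0363
grip_force: 0.0
```

move_arm:
  commands:
    - [[0,0,0.1],0,0.5]
    - [[0,0,-2],0,0.5]
    - [[0,0,-5],0,0.5]
    - [[0,0,-9],0,0.5]
    - [[0,0,-12],0,0.5]

```text
time_s: 18.42
position: [0.5575, 0.0624, 0.2841]
tcp_rot: [1.481, 2.769, 0.001]
force: [1.2, 0.4, -0.2]
gripper_width: 0.0457
grip_force: 0.0
```

move_arm:
  commands:
    - [[5,0,-4],0,0.5]
    - [[10,0,-4],0,0.5]
    - [[15,0,-4],0,0.5]
    - [[20,0,-4],0,0.5]
    - [[20,0,-4],0,0.5]

```text
time_s: 19.05
position: [0.4445, 0.2309, 0.3226]
tcp_rot: [-1.475, -2.774, -0.001]
force: [-0.5, -1.4, 0.8]
gripper_width: 0.0458
grip_force: 0.0
```

```bash
python3 go.py
python3 - <<'E'
from h import *
im,d=read_camera("top"); P=cloud("top",d)
im2,_=read_camera("scene")
a=cv2.resize(im[212:262,258:308],(400,400),interpolation=cv2.INTER_CUBIC); b=cv2.resize(im2[200:280,272:352],(400,400),interpolation=cv2.INTER_CUBIC)
cv2.imwrite("pics/e.png",np.hstack([a,b]))
for z0,z1 in ((.165,.19),(.14,.16),(.11,.13)):
    m=(np.hypot(P[...,0]-.559,P[...,1]-.062)<.06)&(P[...,2]>z0)&(P[...,2]<z1); q=P[m]
    if len(q)>4: print(len(q),np.median(q[:,2]).round(4),cv2.minAreaRect((q[:,:2]*1000).astype(np.float32)))
E
```

```text
t 19.05 pos [0.4445 0.2309 0.3226] yaw 123.99 tilt [ 2.e-04  8.e-04 -1.e+00] F [-0.5  -1.38  0.75] T [-0.019 -0.008  0.045] w 0.0458 gf 0.0 j [ 0.24 -0.09  1.66  0.    1.57 -0.36]
136 0.1775 ((557.639404296875, 62.557960510253906), (15.064697265625, 45.27064514160156), 34.49386978149414)
198 0.1511 ((557.9324951171875, 61.90264892578125), (46.872493743896484, 44.502685546875), 16.080310821533203)
330 0.118 ((558.3209838867188, 61.578399658203125), (68.57315063476562, 69.31941986083984), 43.675418853759766)
```

View pics/e.png

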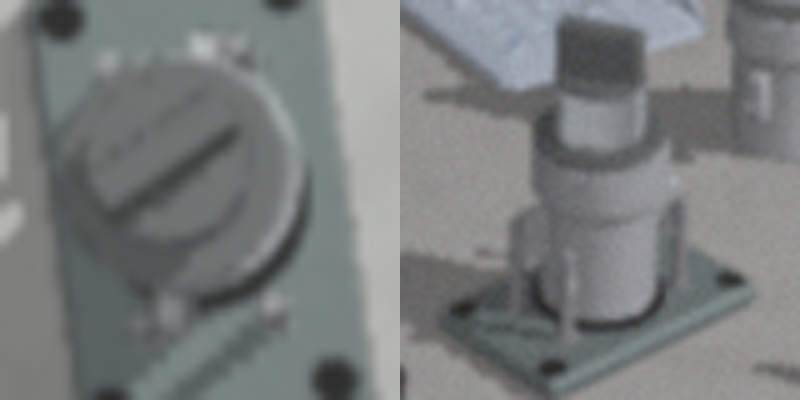

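The cap is seated. Its flat top is 97.1 mm above its bench height, which is the lock height. The bar lies at -55.5°, level, and the cup's ears at (205,45) and (170,308) are against their pins.

```bash
python3 -c "
from station import env; print(env.job_done())"
```

```text
the job is handed in; nothing more can be done
None
```

The cap is on the cup over the tube, twisted clockwise to its stop and locked at lock height; the gripper is clear and the job was handed in at about 19 s, though the result of the judging was not shown.

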